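Side-table row moved from the tray to the rack in reverse order

ROBOT

A 6-joint arm with a two-finger parallel gripper is mounted at the origin on the work surface. World frame = base frame: x ahead of the robot, y to its left, z up, the work surface at z = 0. Lengths are in m, angles in rad, forces in N, time in s.
With the tool pointing down it reaches from about 0.3 to 0.825 m from the base axis. Payload 5.4 kg.
Tool frame: the origin (TCP) lies at the very end of the fingers, on their centre line; the grasp point (between the pads) lies 19 mm behind it; z points along the fingers, y is the line along which they close (so a half turn about z gives the same grasp; the last joint's range is limited). The gripper opens to 92 mm and grips with 3 to 60 N. Pads are 20 mm wide; open, the fingers measure 128 mm over their backs; the gripper's body (75 mm by 189 mm) begins 69 mm behind the grasp point.
Start: joints at [-1.367, 0.158, 1.597, -0, 1.386, -0.21], TCP at [0.231, -0.526, 0.215] pointing down, gripper open.
Joint ranges: [-2.91, 2.91], [-0.94, 2.29], [0.18, 2.7], [-1.29, 4.43], [0.17, 2.64], [-3, 3]. Speed limits (rad/s): [2.57, 2.57, 3.14, 3.14, 3.14, 3.14].

INTERFACE

Orientations are given as a unit quaternion [x, y, z, w].
In Python, from rig import * gives the robot as it stands.
- The arm moves only by the tool play_rows, never from a script. Its argument "increments" is a list of rows, each a list of 5 numbers: the shift along the tool's x, y, z in mm, then the turn about the tool's z in degrees, then the opening in per cent of the stroke, from 0 (shut) to 100 (fully open). A call has 1 to 5 rows; each row shifts and turns the commanded pose from where the row before left it, along the tool's axes as they then stand; what a row does not reach is not made up. A row lasts 1/12 s, in which the tool goes at most 41.7 mm and 7.16 degrees, less where a joint would pass 70% of its speed; a pose out of reach is approached as far as the arm can. A call is refused whole if a number of a shift passes 41.7 or a number of a turn 7.16, either way. A call with a gripper value outside its range is refused whole. The fingers move at their own pace and stop on an object; "newtons" is the grip in N (left out, the last holds). Time passes only in rows, so rows that do not move let the fingers close. It gives the time, the measured TCP pose, the force, the opening and the grip force at its end, in the units of the state.
- read_state(): the state, without advancing time (a new reading comes with each control period).
- get_image(name): name is "scene" or "top" or "wrist"; returns a dict with "pixels" (400x640x3 uint8, blue, green, red), "intrinsics" (3x3 intrinsics, pixels), "position" and "orientation" of the camera in the world. Camera axes: x right, y down, z forward; pixel columns grow to the right and rows downward; lengths in m; the calibration is good to about 2 mm. The wrist camera is an equidistant fisheye: a pixel r from the principal point sees the ray r / f radians off the axis. A picture is of the moment at which its call begins. There is no depth.
- close_job(): hands the job in; it is judged then, once.
The state is a dict: "time": time; "joint_pos": joint angles; "joint_vel": joint speeds; "joint_torque": joint torques, N m; "position": TCP position; "tool_rot": TCP orientation; "ft_force": force on the tool from outside, world axes, zero at the start; "ft_torque": the same for the moment, N m; "grip_width": finger opening in m; "grasp_force": force on a finger pad.
Only numpy, scipy, OpenCV 4.12 (cv2) and the standard library are available. Lean on these libraries where they do the work, as an engineer would, in place of code of your own. Each camera call takes 0.05 s, during which the arm holds its last target. There are 200 camera calls.

TASK

The armchair has moved to the other side of the table, so move the four things that stand in a row on the grey tray over to the empty wooden rack in reverse order: what stands leftmost on the tray goes into the rightmost well of the rack, the next one into the second well from the right, and so on. Stand each one upright and flat on the floor of its own well, about in the middle, without tipping any over on the way; leave the remote control and the bottle opener alone.

Things in the scene. Friction and masses are not known exactly. Their poses are not given: they have to be found in the camera images.
- jar_mid (a point): empty clear-glass jar with an aluminium screw lid: glass body 54 mm across up to 44 mm high, lid 51 mm across and 15 mm high on top, 66 mm tall in all; round, upright; this point is its centre, half-way up (33 mm above its underside); z up along its axis.
- cup_mid (a point): matte blue ceramic espresso cup without a handle, open at the top: foot 48 mm, sides nearly straight, 58 mm across at 12 mm up to 60 mm at the rim, 58 mm tall, wall 4 mm; round, upright; this point is its centre, half-way up (29 mm above its underside); z up along its axis.
- bowl_mid (a point): small rubberwood bowl, open at the top: foot 54 mm, sides nearly straight, 64 mm across at 10 mm up to 66 mm at the rim, 46 mm tall, wall 6 mm; round, upright; this point is its centre, half-way up (23 mm above its underside); z up along its axis.
- shaker_mid (a point): slim stainless steel sugar shaker with a domed closed top: 40 mm across (straight up to 60 mm), 74 mm tall; round, upright; this point is its centre, half-way up (37 mm above its underside); z up along its axis.
- jar_coaster: the round cork coaster under the jar at the start, 76 mm across, 5 mm thick, fixed on the tray; it stays there and marks the place the jar came from. All four coasters look alike. Origin at the centre of its underside.
- cup_coaster: the round cork coaster under the cup at the start, 76 mm across, 5 mm thick, fixed on the tray; it stays there and marks the place the cup came from. All four coasters look alike. Origin at the centre of its underside.
- bowl_coaster: the round cork coaster under the bowl at the start, 76 mm across, 5 mm thick, fixed on the tray; it stays there and marks the place the bowl came from. All four coasters look alike. Origin at the centre of its underside.
- shaker_coaster: the round cork coaster under the shaker at the start, 76 mm across, 5 mm thick, fixed on the tray; it stays there and marks the place the shaker came from. All four coasters look alike. Origin at the centre of its underside.
- tray: long flat grey tray, 90 x 360 mm and 12 mm thick, fixed; the four things stand on it in a row, each on a cork coaster (tops 17 mm above the table). Origin at the centre of its underside; its y axis runs along its length, to the left as the robot sees it. The coasters lie at 135, 45, -45 and -135 mm along its y axis (from left to right as the robot sees it; 90 mm apart), one thing on each, in any order.
- rack: long flat pale rubberwood rack, 92 x 366 mm and 12 mm thick, fixed, empty at the start, with a row of four round wells 76 mm across and 5 mm deep (well floors 7 mm above the table). Origin at the centre of its underside; its y axis runs along its length, to the left as the robot sees it. The wells are centred on its length line at 135, 45, -45 and -135 mm along its y axis (from left to right as the robot sees it; 90 mm apart).
- remote: white plastic remote control, 150 x 44 x 18 mm, lying flat; a bystander, to be left where it is. Origin at the underside of its middle.
- opener: flat steel bottle opener, about 130 mm long, 6 mm thick, lying flat; a bystander, to be left where it is. Origin at the underside of its middle.

How it is judged:
By the outcome, as a careful person would: the job done as asked, in the order asked, and still so for the second after the job is handed in, with the robot touching nothing.
It also fails if it takes over 109 s, if anything falls off the work surface, if the arm or the gripper's body presses on something with over 40 N, if the wrist force passes 120 N, or if a joint passes its speed limit or range.

## Working session

There is one attempt and no reset: what is moved stays moved. The work goes in short steps, Python scripts to look and compute and a tool call to move; the robot and the scene stay as the last step left them, time stands still between calls to the robot, and variables do not carry over. Pictures are saved under pics/ and viewed, at most 14 in all, crops included, and the job is handed in when it is done.

Besides the shell and the picture viewer there is one more tool, called in YAML: its name, and indented under it one key for each argument. play_rows: Moves the arm, as the interface text tells. Its arguments: {"type":"object","properties":{"increments":{"type":"array","items":{"type":"array","items":{"type":"number"}}},"newtons":{"type":"number"}},"required":["increments"]}

```bash
mkdir -p pics
python3 - <<'E'
from rig import *
import cv2
s=read_state();print(s['time'],s['position'],s['tool_rot'],s['grip_width'])
for n in('scene','top'):
    d=get_image(n);cv2.imwrite(f'pics/{n}0.png',d['pixels']);print(n,d['intrinsics'],d['position'],d['orientation'])
E
```

```text
0.0 [ 0.23104395 -0.52586884  0.21364727] [ 9.78676878e-01  2.05403848e-01 -2.24691966e-06 -9.10069461e-04] 0.09206562739459491
scene [[511.11840193   0.         314.92017925]
 [  0.         511.11840193 189.52571078]
 [  0.           0.           1.        ]] [1.1780743  0.12250195 1.12070269] [ 0.61610813  0.73945557 -0.20819468 -0.17398622]
top [[367.75664568   0.         317.15671315]
 [  0.         367.75664568 198.54224511]
 [  0.           0.           1.        ]] [ 0.41307924 -0.00542914  0.97352886] [ 0.7131455  -0.69808622  0.05164113 -0.03784598]
```

View pics/top0.png

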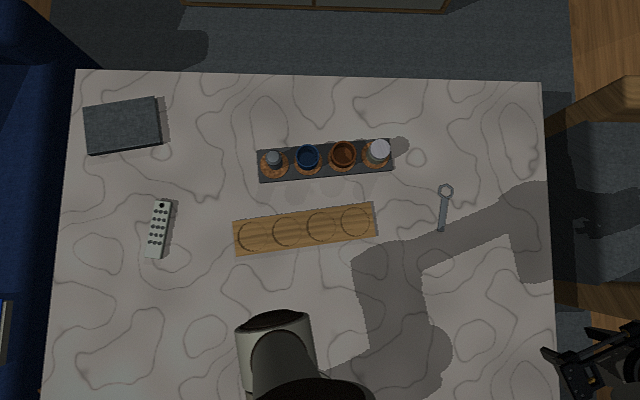

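View pics/scene0.png

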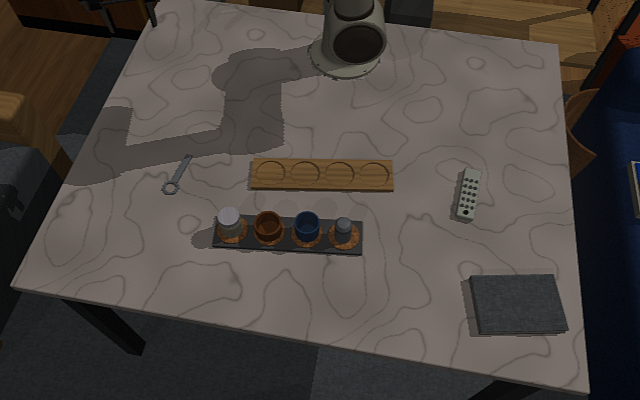

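The top view shows the tray row, from left to right: shaker (273,160), cup (307,157), bowl (342,154), jar (379,150). The rack centre is about (305,229), and the remote and opener lie well to the sides. The scene view agrees on the order. Next I'll measure.

```bash
cat > h.py <<'E'
import numpy as np, cv2
from scipy.spatial.transform import Rotation as R
def cast(d,uv,z):
    K=np.array(d['intrinsics']);uv=np.atleast_2d(uv).astype(float)
    r=np.c_[uv,np.ones(len(uv))]@np.linalg.inv(K).T@R.from_quat(d['orientation']).as_matrix().T
    p=np.array(d['position']);return (p+r*((z-p[2])/r[:,2])[:,None])[:,:2]
def big(m,box):
    k=np.zeros(m.shape,np.uint8);x0,y0,x1,y1=box;k[y0:y1,x0:x1]=255
    m=cv2.bitwise_and(m.astype(np.uint8)*255 if m.dtype==bool else m,k)
    c,_=cv2.findContours(m,cv2.RETR_EXTERNAL,cv2.CHAIN_APPROX_NONE)
    return max(c,key=cv2.contourArea)
def go(s,x,y,z,yaw):
    """yaw: world angle of tool y (deg, mod 180). Prints shift in tool axes (mm) and turn (deg)."""
    M=R.from_quat(s['tool_rot']).as_matrix()
    d=M.T@(np.array([x,y,z])-s['position'])*1000
    cur=np.degrees(np.arctan2(M[1,1],M[0,1]));t=-((yaw-cur+90)%180-90)
    return np.round(d,1),round(t,1),round(cur,1)
E
python3 - <<'E'
from rig import *
from h import *
boxes={'top':dict(rack=(220,190,390,265),tray=(250,130,400,190)),'scene':dict(rack=(240,150,400,196),tray=(205,205,370,260))}
for n in('top','scene'):
    d=get_image(n);im=d['pixels'];hsv=cv2.cvtColor(im,cv2.COLOR_BGR2HSV)
    H,S,V=[hsv[...,i].astype(int) for i in range(3)]
    c=big((S>85)&(H<30),boxes[n]['rack']);q=cast(d,c[:,0],.012).astype(np.float32)
    r=cv2.minAreaRect(q*1000);print(n,'rack',np.round(r[0],1),np.round(r[1],1),round(r[2],1))
    # tray: dark grey plus everything on it, outline
    m=((V<85)&(S<70)).astype(np.uint8)*255
    c=big(m,boxes[n]['tray']);q=cast(d,c[:,0],.012).astype(np.float32)
    r=cv2.minAreaRect(q*1000);print(n,'tray',np.round(r[0],1),np.round(r[1],1),round(r[2],1))
    v=np.hstack([cv2.resize(im[y0:y1,x0:x1],None,fx=4,fy=4) for x0,y0,x1,y1 in [boxes[n]['tray']]]);cv2.imwrite(f'pics/{n}_tray.png',v)
    if n=='top':
        hh=dict(cup=((H>95)&(H<125)&(S>110),(290,135,325,175),.075),bowl=((H<14)&(S>130),(328,138,357,172),.063),jar=((V>120)&(S<45),(365,135,393,164),.083),)
        for k,(m,b,z) in hh.items():
            c=big(m,b);(cx,cy),rad=cv2.minEnclosingCircle(c);print(k,np.round([cx,cy,rad],1),np.round(cast(d,[cx,cy],z)*1000,1))
        print('shaker',cast(d,[273,157],.085)*1000)
E
```

```text
top rack [456.1  10.7] [ 91.5 366. ] 9.3
top tray [642.1 -42.2] [ 95.8 363.7] 6.9
cup [307.  156.8  12.9] [[632.2   5.6]]
bowl [342.4 155.5  15. ] [[640.7 -83.8]]
jar [379.8 148.4   9.5] [[ 656.1 -175.4]]
shaker [[627.14949295  89.2569094 ]]
scene rack [460.6   9.7] [ 99.3 365.9] 9.3
scene tray [648.4 -51.6] [104.5 381.4] 8.6
```

View pics/top_tray.png

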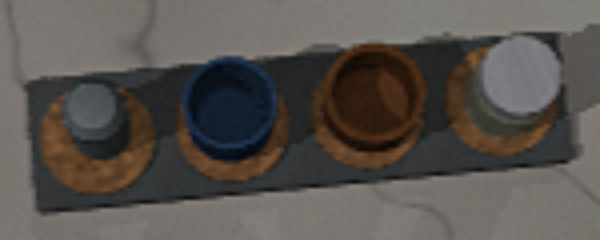

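The top crop confirms the order shaker, cup, bowl, jar, and each sits near its coaster centre. The rack is at (456,11) mm with yaw 9.3°. The tray is at about (642,-42) mm with yaw about 7°. Now I'll turn the tool first.

play_rows:
  increments:
    - [0, 0, 0, -7, 100]
    - [0, 0, 0, -7, 100]
    - [0, 0, 0, -7, 100]
    - [0, 0, 0, -7, 100]
    - [0, 0, 0, -7, 100]
  newtons: 20

```text
time: 0.62
position: [0.2311, -0.5263, 0.2143]
tool_rot: [0.87, 0.493, 0.0, -0.0]
ft_force: [-0.5, 0.5, 0.5]
grip_width: 0.092
grasp_force: 0.0
```

play_rows:
  increments:
    - [0, 0, 0, -7, 100]
    - [0, 0, 0, -7, 100]
    - [0, 0, 0, -7, 100]
    - [0, 0, 0, -7, 100]
    - [0, 0, 0, -7, 100]

```text
time: 1.03
position: [0.2312, -0.5262, 0.2143]
tool_rot: [0.682, 0.732, 0.0, -0.0]
ft_force: [0.1, -0.5, -0.4]
grip_width: 0.0922
grasp_force: 0.0
```

```bash
python3 -c "
from rig import *
from h import *
s=read_state();print(s['joint_pos'],s['position'],go(s,.627,-.042,.22,6.9))"
```

```text
[-1.36707130e+00  1.58572695e-01  1.59741339e+00  2.99651820e-05
  1.38621636e+00 -1.43788927e+00] [ 0.23115947 -0.52624663  0.21429679] (array([455. , 429.1,  -5.4]), np.float64(-2.8), np.float64(4.1))
```

play_rows:
  increments:
    - [28, 26, 0, -2.8, 100]
    - [28, 26, 0, 0, 100]
    - [28, 26, 0, 0, 100]
    - [28, 26, 0, 0, 100]
    - [28, 26, 0, 0, 100]

```text
time: 1.45
position: [0.3466, -0.3721, 0.2144]
tool_rot: [0.666, 0.746, 0.0, -0.0]
ft_force: [0.3, 0.4, 0.5]
grip_width: 0.092
grasp_force: 0.0
```

play_rows:
  increments:
    - [28, 26, 0, 0, 100]
    - [28, 26, 0, 0, 100]
    - [28, 26, 0, 0, 100]
    - [28, 26, 0, 0, 100]
    - [28, 26, 0, 0, 100]

```text
time: 1.87
position: [0.46, -0.2182, 0.2146]
tool_rot: [0.666, 0.746, 0.0, 0.0]
ft_force: [0.6, -0.9, -0.4]
grip_width: 0.092
grasp_force: 0.0
```

play_rows:
  increments:
    - [28, 26, 0, 0, 100]
    - [28, 26, 0, 0, 100]
    - [28, 26, 0, 0, 100]
    - [28, 26, 0, 0, 100]
    - [28, 26, 0, 0, 100]

```text
time: 2.28
position: [0.5733, -0.0642, 0.2144]
tool_rot: [0.666, 0.746, -0.0, -0.0]
ft_force: [1.3, -1.4, 0.8]
grip_width: 0.0916
grasp_force: 0.0
```

```bash
python3 -c "
from rig import *
from h import *
s=read_state();print(s['joint_pos'],s['position'],go(s,.627,.089,.22,6.9))
d=get_image('wrist');cv2.imwrite('pics/w1.png',d['pixels']);print(d['intrinsics'],d['position'],d['orientation'])"
```

```text
[-3.20924301e-01  1.63454937e-01  1.59166800e+00 -7.72246101e-05
  1.38663876e+00 -4.34674904e-01] [ 0.57326069 -0.06423558  0.2144277 ] (array([146.1,  70.8,  -5.6]), np.float64(-0.4), np.float64(6.5))
[[309.70691629   0.         317.0858737 ]
 [  0.         309.70691629 195.47191462]
 [  0.           0.           1.        ]] [0.56451536 0.00279825 0.38427419] [0.99101624 0.05612631 0.00619778 0.1212363 ]
```

View pics/w1.png

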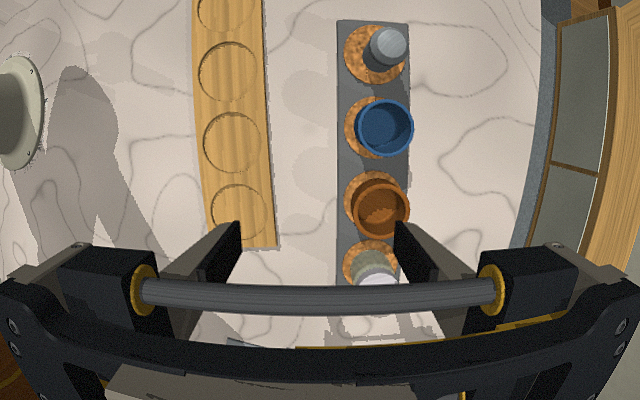

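The wrist view shows the shaker top (388,46), cup (384,127), bowl (381,208) and jar lid (377,282). The rack wells are at (228,72), (232,142) and (237,212). I'll fit circles in the world from this view.

```bash
cat >> h.py <<'E'
def fcast(d,uv,z):
    K=np.array(d['intrinsics']);uv=np.atleast_2d(uv).astype(float)
    v=(uv-K[:2,2])/K[0,0];t=np.linalg.norm(v,axis=1)+1e-12
    r=np.c_[v*(np.sin(t)/t)[:,None],np.cos(t)]@R.from_quat(d['orientation']).as_matrix().T
    p=np.array(d['position']);return (p+r*((z-p[2])/r[:,2])[:,None])[:,:2]
def circ(d,m,box,z):
    """circle fitted on plane z to the outline of the mask: centre, radius in mm"""
    q=fcast(d,big(m,box)[:,0],z).astype(np.float32)*1000
    (x,y),r=cv2.minEnclosingCircle(q);return np.round([x,y,r],1)
E
python3 - <<'E'
from rig import *
from h import *
d=get_image('wrist');im=d['pixels'];hsv=cv2.cvtColor(im,cv2.COLOR_BGR2HSV)
H,S,V=[hsv[...,i].astype(int) for i in range(3)]
print('cup',circ(d,(H>95)&(H<120)&(S>100),(340,85,425,170),.075))
print('bowl',circ(d,(H<14)&(S>155),(345,165,420,245),.063))
print('shaker',circ(d,(S<70)&(V>105),(366,22,408,68),.083))
print('rackwells',np.round(fcast(d,[[228,72],[232,142],[237,212]],.012)*1000,1))
wd=lambda x,y,a,l: (round(x-l*np.sin(np.radians(a)),1),round(y+l*np.cos(np.radians(a)),1))
for l in(135,45,-45,-135):print(l,'well',wd(456.1,10.7,9.3,l),'coaster',wd(642.1,-42.2,6.9,l))
# rack edge angle, rect from wrist
for nm,px in dict(shk_coaster=[373,55],jar_lid=[377,282]).items():print(nm,np.round(fcast(d,px,.017 if 'c' in nm else .083)*1000,1))
# tray edges
e=fcast(d,[[338,22],[337,280],[408,25],[409,100]],.012)*1000
print('tray edges',np.round(e,1),np.degrees(np.arctan2(e[1]-e[0],1)[0]),np.degrees(np.arctan2(e[0,0]-e[1,0],e[1,1]-e[0,1])))
s=read_state()
E
```

```text
cup [632.3   4.   30.9]
bowl [665.5 -88.1   4.9]
shaker [628.   96.9  30.4]
rackwells [[ 451.9   58.4]
 [ 466.   -27.7]
 [ 478.2 -116.4]]
135 well (np.float64(434.3), np.float64(143.9)) coaster (np.float64(625.9), np.float64(91.8))
45 well (np.float64(448.8), np.float64(55.1)) coaster (np.float64(636.7), np.float64(2.5))
-45 well (np.float64(463.4), np.float64(-33.7)) coaster (np.float64(647.5), np.float64(-86.9))
-135 well (np.float64(477.9), np.float64(-122.5)) coaster (np.float64(658.3), np.float64(-176.2))
shk_coaster [[623.5  96.5]]
jar_lid [[ 654.1 -157. ]]
tray edges [[ 577.7  133.7]
 [ 618.6 -197.6]
 [ 664.1  145.9]
 [ 675.3   49.6]] 88.60143730237088 -172.95037055108443
```

Run:
```python
from rig import *
from h import *
d=get_image('wrist')
print(fcast(d,[[388,46]],.085)*1000, 'bowl',fcast(d,[[381,208]],.063)*1000)
s=read_state();print(go(s,.627,.091,.11,6.9),s['position'])
```

```text
[[624.48216832  88.67551657]] bowl [[645.43300544 -79.3975332 ]]
(array([147.6,  71.8, 104.1]), np.float64(-0.2), np.float64(6.7)) [ 0.57315006 -0.06397979  0.21411099]
```

play_rows:
  increments:
    - [36, 17.5, 0, 0, 100]
    - [36, 17.5, 0, 0, 100]
    - [36, 17.5, 0, 0, 100]
    - [37, 18, 0, 0, 100]
    - [0, 0, 30, 0, 100]

```text
time: 2.85
position: [0.631, 0.0908, 0.191]
tool_rot: [0.664, 0.747, 0.005, 0.004]
ft_force: [1.6, -0.6, 1.0]
grip_width: 0.0916
grasp_force: 0.0
```

play_rows:
  increments:
    - [0, 0, 30, 0, 100]
    - [0, 0, 20, 0, 100]
    - [0, 0, 0, 0, 100]

```text
time: 3.1
position: [0.6221, 0.0849, 0.1288]
tool_rot: [0.666, 0.746, -0.003, -0.004]
ft_force: [0.1, -0.4, -1.2]
grip_width: 0.0918
grasp_force: 0.0
```

```bash
python3 -c "
from rig import *
from h import *
s=read_state();print(s['position'],go(s,.626,.089,.028,6.9))
d=get_image('wrist');cv2.imwrite('pics/w2.png',d['pixels'])"
```

```text
[0.62207258 0.08493056 0.12875895] (array([  3.5,   5.4, 100.7]), np.float64(-0.4), np.float64(6.5))
```

View pics/w2.png

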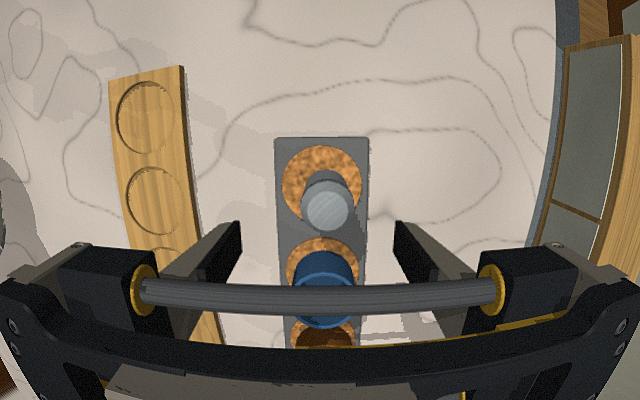

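The shaker top is at (325,205), midway between the fingers in x, and its coaster is at about (321,182). I'll cast these.

Run:
```python
from rig import *
from h import *
d=get_image('wrist')
hsv=cv2.cvtColor(d['pixels'],cv2.COLOR_BGR2HSV);H,S,V=[hsv[...,i].astype(int) for i in range(3)]
print('top',fcast(d,[[325,205]],.085)*1000,'coaster',circ(d,(S>90)&(H<25),(275,140,368,200),.017),'wells',fcast(d,[[147,118],[157,200]],.012)*1000)
s=read_state();print(s['position'],go(s,.626,.089,.028,6.9))
```

```text
top [[627.075357    91.91970081]] coaster [622.6  92.9  37.6] wells [[438.38263958 142.35889124]
 [452.60873749  56.0237231 ]]
[0.62558944 0.08478405 0.1344011 ] (array([  4.1,   1. , 106.4]), np.float64(-0.5), np.float64(6.4))
```

play_rows:
  increments:
    - [6, 1, 0, 0, 100]
    - [0, 0, 35, 0, 100]
    - [0, 0, 35, 0, 100]
    - [0, 0, 30, 0, 100]
    - [0, 0, 6, 0, 100]

```text
time: 3.62
position: [0.6238, 0.092, 0.0251]
tool_rot: [0.666, 0.746, -0.002, -0.002]
ft_force: [-0.6, -1.1, -1.3]
grip_width: 0.092
grasp_force: 0.0
```

play_rows:
  increments:
    - [0, 0, 0, 0, 100]
    - [0, 0, 0, 0, 20]
    - [0, 0, 0, 0, 20]
    - [0, 0, 0, 0, 20]
    - [0, 0, 0, 0, 20]
  newtons: 15

```text
time: 4.03
position: [0.6281, 0.092, 0.0309]
tool_rot: [0.666, 0.746, 0.001, 0.001]
ft_force: [-0.1, 1.1, -0.6]
grip_width: 0.0674
grasp_force: 0.0
```

play_rows:
  increments:
    - [0, 0, 0, 0, 20]
    - [0, 0, 0, 0, 20]
    - [0, 0, 0, 0, 20]
    - [0, 0, 0, 0, 20]
    - [0, 0, 0, 0, 20]

```text
time: 4.45
position: [0.6266, 0.092, 0.0286]
tool_rot: [0.666, 0.746, 0.0, 0.0]
ft_force: [0.3, -0.4, 0.8]
grip_width: 0.0396
grasp_force: 15.0
```

Gripped: the opening is 39.6 mm. Lift and carry to the rightmost well.

play_rows:
  increments:
    - [0, 0, -10, 0, 20]
    - [0, 0, -25, 0, 20]
    - [0, 0, -30, 0, 20]
    - [0, 0, -25, 0, 20]
    - [0, 0, -10, 0, 20]

```text
time: 4.87
position: [0.6287, 0.092, 0.1334]
tool_rot: [0.666, 0.746, 0.002, 0.002]
ft_force: [1.5, 0.3, -0.8]
grip_width: 0.0396
grasp_force: 15.0
```

play_rows:
  increments:
    - [-12, -10, 0, 0, 20]
    - [-24, -21, 0, 0, 20]
    - [-26, -23, 0, 0, 20]
    - [-26, -23, 0, 0, 20]
    - [-26, -23, 0, 0, 20]

```text
time: 5.28
position: [0.5383, -0.0333, 0.1278]
tool_rot: [0.666, 0.746, -0.0, -0.001]
ft_force: [0.8, 0.2, -0.9]
grip_width: 0.0397
grasp_force: 15.0
```

play_rows:
  increments:
    - [-26, -23, 0, 0, 20]
    - [-26, -23, 0, 0, 20]
    - [-20, -17, 0, 0, 20]
    - [-10, -8, 0, 0, 20]
    - [0, 0, 0, -2.8, 20]

```text
time: 5.7
position: [0.4768, -0.124, 0.128]
tool_rot: [0.649, 0.761, -0.001, -0.001]
ft_force: [0.2, -0.2, -2.3]
grip_width: 0.0396
grasp_force: 15.0
```

play_rows:
  increments:
    - [0, 0, 0, 0, 20]
    - [0, 0, 0, 0, 20]
    - [0, 0, 0, 0, 20]
    - [0, 0, 0, 0, 20]

```text
time: 6.03
position: [0.4788, -0.1216, 0.1284]
tool_rot: [0.647, 0.762, -0.0, -0.0]
ft_force: [-0.8, 0.1, -1.8]
grip_width: 0.0396
grasp_force: 15.0
```

```bash
python3 -c "
from rig import *
from h import *
s=read_state();print(s['position'],go(s,.4788,-.1225,.018,9.3))
d=get_image('wrist');cv2.imwrite('pics/w3.png',d['pixels'])"
```

```text
[ 0.47882017 -0.12155303  0.12836832] (array([-1.000e+00, -1.000e-01,  1.104e+02]), np.float64(0.0), np.float64(9.3))
```

View pics/w3.png

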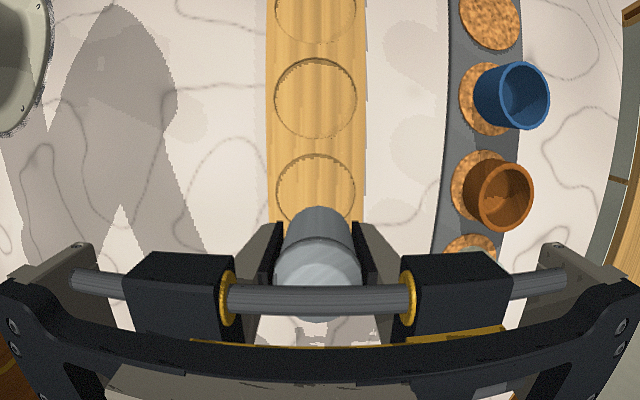

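The shaker is held upright and centred on the rack line (column about 317). The next wells are at (316,98) and (316,193). I'll check the well spacing and measure the bowl and cup rims in the same picture.

Run:
```python
from rig import *
from h import *
d=get_image('wrist')
print(fcast(d,[[316,98],[315,190]],.012)*1000)
print('cup',fcast(d,[[511,96]],.075)*1000,'bowl',fcast(d,[[498,193]],.063)*1000,'coasters',fcast(d,[[489,98],[481,187]],.017)*1000)
```

```text
[[ 462.17073506  -35.00993461]
 [ 475.10125127 -120.2316431 ]]
cup [[618.2181851   -1.58375797]] bowl [[633.23022536 -84.64834894]] coasters [[630.58904733   2.45679928]
 [642.21855396 -87.93983704]]
```

play_rows:
  increments:
    - [-1, 0, 10, 0, 20]
    - [0, 0, 30, 0, 20]
    - [0, 0, 30, 0, 20]
    - [0, 0, 20, 0, 20]
    - [0, 0, 8, 0, 20]

```text
time: 6.55
position: [0.4762, -0.1215, 0.0266]
tool_rot: [0.647, 0.762, -0.001, -0.003]
ft_force: [-0.2, 0.9, -2.0]
grip_width: 0.0394
grasp_force: 15.0
```

play_rows:
  increments:
    - [0, 0, 4, 0, 20]
    - [0, 0, 2, 0, 20]
    - [0, 0, 0, 0, 20]
    - [0, 0, 0, 0, 20]
    - [0, 0, 0, 0, 20]

```text
time: 6.97
position: [0.48, -0.1236, 0.0259]
tool_rot: [0.647, 0.762, 0.0, 0.001]
ft_force: [-0.8, -0.4, -1.2]
grip_width: 0.0396
grasp_force: 15.0
```

play_rows:
  increments:
    - [0, -1, 3, 0, 20]
    - [0, 0, 2, 0, 20]
    - [0, 0, 1, 0, 20]
    - [0, 0, 0, 0, 20]
    - [0, 0, 0, 0, 20]

```text
time: 7.38
position: [0.4779, -0.1232, 0.0186]
tool_rot: [0.647, 0.762, -0.0, -0.0]
ft_force: [0.7, 0.4, -1.4]
grip_width: 0.0398
grasp_force: 15.0
```

play_rows:
  increments:
    - [0, 0, 1, 0, 20]
    - [0, 0, 0, 0, 20]
    - [0, 0, 0, 0, 20]
    - [0, 0, 0, 0, 55]
    - [0, 0, 0, 0, 100]

```text
time: 7.8
position: [0.4783, -0.1234, 0.0178]
tool_rot: [0.647, 0.762, 0.0, 0.0]
ft_force: [-0.2, -0.4, 0.5]
grip_width: 0.0505
grasp_force: 0.0
```

play_rows:
  increments:
    - [0, 0, 0, 0, 100]
    - [0, 0, 0, 0, 100]
    - [0, 0, 0, 0, 100]
    - [0, 0, 0, 0, 100]
    - [0, 0, 0, 0, 100]

```text
time: 8.22
position: [0.4779, -0.1233, 0.0176]
tool_rot: [0.647, 0.762, -0.0, -0.0]
ft_force: [0.4, 0.2, -1.0]
grip_width: 0.0842
grasp_force: 0.0
```

play_rows:
  increments:
    - [0, 0, -10, 0, 100]
    - [0, 0, -30, 0, 100]
    - [0, 0, -40, 0, 100]
    - [0, 0, -30, 0, 100]
    - [0, 0, -10, 0, 100]

```text
time: 8.63
position: [0.4809, -0.1247, 0.1437]
tool_rot: [0.647, 0.762, 0.001, 0.005]
ft_force: [0.2, 0.4, 1.1]
grip_width: 0.0919
grasp_force: 0.0
```

Run:
```python
from rig import *
from h import *
s=read_state();print(s['position'],go(s,.633,.0045,.14,6.9))
```

```text
[ 0.48089272 -0.12471599  0.14367881] (array([102.9, 171. ,   4.4]), np.float64(2.4), np.float64(9.3))
```

play_rows:
  increments:
    - [8, 14, 0, 2.4, 100]
    - [18, 30, 0, 0, 100]
    - [20, 34, 0, 0, 100]
    - [20, 34, 0, 0, 100]
    - [18, 31, 0, 0, 100]

```text
time: 9.05
position: [0.6104, -0.0205, 0.1373]
tool_rot: [0.663, 0.748, -0.0, -0.0]
ft_force: [0.2, -0.7, 0.2]
grip_width: 0.0917
grasp_force: 0.0
```

play_rows:
  increments:
    - [12, 21, 0, 0, 100]
    - [5, 9, 0, 0, 100]
    - [0, 0, 0, 0, 100]
    - [0, 0, 0, 0, 100]
    - [0, 0, 0, 0, 100]

```text
time: 9.47
position: [0.6362, -0.0021, 0.1372]
tool_rot: [0.663, 0.748, -0.0, -0.0]
ft_force: [0.5, 0.2, -0.6]
grip_width: 0.0921
grasp_force: 0.0
```

Run:
```python
from rig import *
from h import *
d=get_image('top');im=d['pixels'];hsv=cv2.cvtColor(im,cv2.COLOR_BGR2HSV)
s=read_state();print(s['position'],go(s,.6325,.0045,.028,6.9))
w=get_image('wrist')['pixels']
cv2.imwrite('pics/c4.png',np.hstack([w,cv2.resize(im[120:270,220:400],None,fx=2.5,fy=2.5)[:400] if 0 else np.zeros((400,1,3),np.uint8)]))
cv2.imwrite('pics/t4.png',cv2.resize(im[120:270,220:400],None,fx=4,fy=4))
```

```text
[ 0.63625716 -0.00233798  0.13740135] (array([  7.2,  -2.8, 109.4]), np.float64(-0.0), np.float64(6.9))
```

View pics/c4.png

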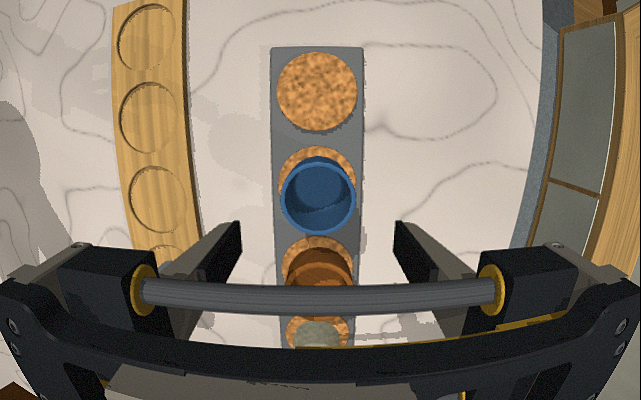

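The cup rim centre is at (318,195), centred between the fingers. The empty shaker coaster is at (317,91).

Run:
```python
from rig import *
from h import *
d=get_image('wrist')
hsv=cv2.cvtColor(d['pixels'],cv2.COLOR_BGR2HSV);H,S,V=[hsv[...,i].astype(int) for i in range(3)]
print('rim',fcast(d,[[318,195]],.075)*1000,circ(d,(H>95)&(H<120)&(S>100),(265,145,370,245),.075),'coaster',circ(d,(S>90)&(H<25),(270,45,365,140),.017))
```

```text
rim [[634.33689367   7.71861875]] [634.5   6.6  31.5] coaster [622.6  92.2  37.7]
```

play_rows:
  increments:
    - [8, -2, 0, 0, 100]
    - [0, 0, 35, 0, 100]
    - [0, 0, 35, 0, 100]
    - [0, 0, 27, 0, 100]
    - [0, 0, 12, 0, 100]

```text
time: 10.03
position: [0.6306, 0.0069, 0.0243]
tool_rot: [0.663, 0.748, -0.002, -0.003]
ft_force: [0.2, 0.4, -1.0]
grip_width: 0.092
grasp_force: 0.0
```

play_rows:
  increments:
    - [0, 0, 0, 0, 100]
    - [0, 0, 0, 0, 40]
    - [0, 0, 0, 0, 40]
    - [0, 0, 0, 0, 40]
    - [0, 0, 0, 0, 40]

```text
time: 10.45
position: [0.6357, 0.0058, 0.0308]
tool_rot: [0.663, 0.748, 0.001, 0.002]
ft_force: [0.3, -0.1, -0.5]
grip_width: 0.0673
grasp_force: 0.0
```

play_rows:
  increments:
    - [0, 0, 0, 0, 40]
    - [0, 0, 0, 0, 40]
    - [0, 0, 0, 0, 40]
    - [0, 0, 0, 0, 40]
    - [0, 0, 0, 0, 40]

```text
time: 10.87
position: [0.6353, 0.0059, 0.03]
tool_rot: [0.663, 0.748, 0.001, 0.001]
ft_force: [-0.2, 0.7, 6.0]
grip_width: 0.0602
grasp_force: 15.0
```

Run:
```python
from rig import *
from h import *
s=read_state();print(s['position'],go(s,.4638,-.034,.12,6.9))
```

```text
[0.63531217 0.00590595 0.03004356] (array([ -19. , -174.9,  -90.3]), np.float64(0.0), np.float64(6.9))
```

View pics/t4.png

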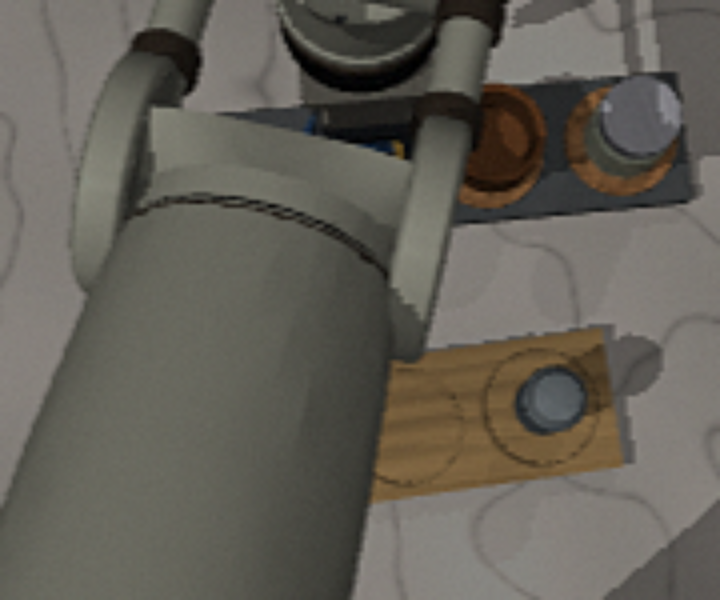

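The crop shows the shaker upright in the rightmost well: top (553,400), well outline centre about (541,407), and most of that offset is parallax. The cup is gripped at 60 mm, so I'll lift and carry it.

play_rows:
  increments:
    - [0, 0, -10, 0, 40]
    - [0, 0, -25, 0, 40]
    - [0, 0, -30, 0, 40]
    - [0, 0, -20, 0, 40]
    - [0, 0, -5, 0, 40]

```text
time: 11.28
position: [0.6364, 0.0057, 0.1232]
tool_rot: [0.663, 0.748, 0.002, 0.003]
ft_force: [0.2, -0.2, -1.6]
grip_width: 0.0603
grasp_force: 15.0
```

play_rows:
  increments:
    - [-1, -10, 0, 0, 40]
    - [-3, -28, 0, 0, 40]
    - [-4, -38, 0, 0, 40]
    - [-4, -38, 0, 0, 40]
    - [-4, -33, 0, 0, 40]

```text
time: 11.7
position: [0.4868, -0.0272, 0.1167]
tool_rot: [0.663, 0.749, -0.001, -0.002]
ft_force: [0.2, -0.4, -1.2]
grip_width: 0.0606
grasp_force: 15.0
```

play_rows:
  increments:
    - [-2, -20, 0, -2.4, 40]
    - [-1, -8, 0, 0, 40]
    - [0, 0, 0, 0, 40]
    - [0, 0, 0, 0, 40]
    - [0, 0, 0, 0, 40]

```text
time: 12.12
position: [0.4639, -0.0342, 0.1187]
tool_rot: [0.648, 0.762, 0.0, 0.0]
ft_force: [-0.2, 0.6, -1.4]
grip_width: 0.0606
grasp_force: 15.0
```

Run:
```python
from rig import *
from h import *
s=read_state();print(s['position'],go(s,.4638,-.034,.020,9.3))
d=get_image('wrist');cv2.imwrite('pics/w5.png',d['pixels'])
t=get_image('top')
# forward project to check shaker
K=np.array(t['intrinsics']);Rm=R.from_quat(t['orientation']).as_matrix()
for p in([.4788,-.1225,.012],[.478,-.1233,.080]):
    q=K@Rm.T@(np.array(p)-t['position']);print((q[:2]/q[2]-[220,120])*4)
```

```text
[ 0.46392005 -0.03416714  0.11872769] (array([ 0.2, -0.2, 98.7]), np.float64(-0.0), np.float64(9.3))
[538.65082998 403.70772076]
[553.55903338 397.71630229]
```

View pics/w5.png

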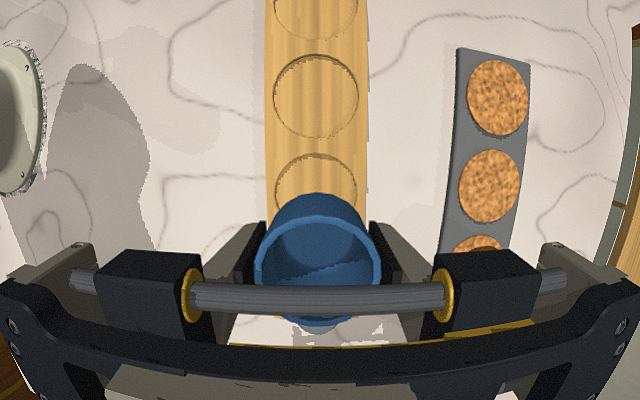

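The cup is upright and centred on the rack line. The shaker's projected position matches to about 2 mm. Lowering now.

play_rows:
  increments:
    - [0, -1.5, 10, 0, 40]
    - [0, 0, 28, 0, 40]
    - [0, 0, 28, 0, 40]
    - [0, 0, 18, 0, 40]
    - [0, 0, 7, 0, 40]

```text
time: 12.63
position: [0.4588, -0.0334, 0.0239]
tool_rot: [0.647, 0.762, -0.001, -0.003]
ft_force: [0.2, 0.1, -2.4]
grip_width: 0.06
grasp_force: 15.0
```

play_rows:
  increments:
    - [0, 0, 3, 0, 40]
    - [0, 0, 2, 0, 40]
    - [0, 0, 2, 0, 40]
    - [0, 0, 0, 0, 40]
    - [0, 0, 0, 0, 40]

```text
time: 13.05
position: [0.4622, -0.0347, 0.0215]
tool_rot: [0.647, 0.762, 0.0, 0.001]
ft_force: [-0.5, -0.0, -0.9]
grip_width: 0.0604
grasp_force: 15.0
```

play_rows:
  increments:
    - [0, 0, 1, 0, 40]
    - [0, 0, 1, 0, 40]
    - [0, 0, 0, 0, 40]
    - [0, 0, 0, 0, 40]

```text
time: 13.38
position: [0.4622, -0.0347, 0.02]
tool_rot: [0.647, 0.762, 0.0, 0.001]
ft_force: [-2.7, 0.5, 7.0]
grip_width: 0.0603
grasp_force: 15.0
```

Contact at 7 N. Release and rise, then go on to the bowl.

play_rows:
  increments:
    - [0, 0, 0, 0, 70]
    - [0, 0, 0, 0, 100]
    - [0, 0, 0, 0, 100]
    - [0, 0, 0, 0, 100]
    - [0, 0, 0, 0, 100]

```text
time: 13.8
position: [0.4613, -0.0344, 0.0185]
tool_rot: [0.647, 0.762, -0.0, -0.0]
ft_force: [0.1, 0.4, 1.0]
grip_width: 0.0887
grasp_force: 0.0
```

play_rows:
  increments:
    - [0, 0, 0, 0, 100]
    - [0, 0, -10, 0, 100]
    - [0, 0, -30, 0, 100]
    - [0, 0, -40, 0, 100]
    - [0, 0, -30, 0, 100]

```text
time: 14.22
position: [0.4616, -0.0345, 0.1315]
tool_rot: [0.647, 0.762, 0.0, 0.001]
ft_force: [-0.3, 0.2, 0.5]
grip_width: 0.0921
grasp_force: 0.0
```

play_rows:
  increments:
    - [0, 0, -10, 0, 100]
    - [0, 0, 0, 0, 100]
    - [0, 0, 0, 0, 100]

```text
time: 14.47
position: [0.4612, -0.0344, 0.1384]
tool_rot: [0.647, 0.762, 0.0, 0.0]
ft_force: [-0.6, -0.2, 0.4]
grip_width: 0.092
grasp_force: 0.0
```

Run:
```python
from rig import *
from h import *
s=read_state();print(s['position'],go(s,.643,-.085,.14,6.9))
```

```text
[ 0.4611695  -0.03435171  0.13838147] (array([-79.4, 171.2,  -1.6]), np.float64(2.4), np.float64(9.3))
```

play_rows:
  increments:
    - [-6, 14, 0, 0, 100]
    - [-14, 30, 0, 0, 100]
    - [-16, 34, 0, 0, 100]
    - [-16, 34, 0, 0, 100]
    - [-14, 31, 0, 0, 100]

```text
time: 14.88
position: [0.6131, -0.0765, 0.135]
tool_rot: [0.647, 0.762, -0.001, -0.002]
ft_force: [0.6, 0.4, 0.5]
grip_width: 0.0917
grasp_force: 0.0
```

play_rows:
  increments:
    - [-9, 20, 0, 2.4, 100]
    - [-4, 8, 0, 0, 100]
    - [0, 0, 0, 0, 100]
    - [0, 0, 0, 0, 100]
    - [0, 0, 0, 0, 100]

```text
time: 15.3
position: [0.6411, -0.0845, 0.1367]
tool_rot: [0.663, 0.748, -0.001, -0.002]
ft_force: [0.1, -1.7, 0.4]
grip_width: 0.0925
grasp_force: 0.0
```

Run:
```python
from rig import *
from h import *
s=read_state();print(s['position'],go(s,.643,-.085,.028,6.9))
d=get_image('wrist');cv2.imwrite('pics/w6.png',d['pixels'])
```

```text
[ 0.64108449 -0.08446989  0.13669622] (array([ -0.9,   2.2, 108.7]), np.float64(0.0), np.float64(6.9))
```

View pics/w6.png

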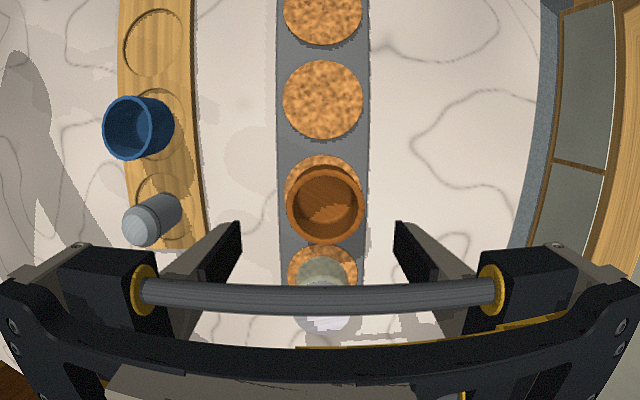

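The cup and shaker stand upright in their wells. The bowl rim centre is at (325,206), and the cup coaster is at (322,101).

Run:
```python
from rig import *
from h import *
d=get_image('wrist')
print('rim',fcast(d,[[325,206]],.063)*1000,'cup coaster',fcast(d,[[322,101]],.017)*1000,'tp',read_state()['position'])
```

```text
rim [[646.31509576 -85.71125112]] cup coaster [[633.74746307   0.8861636 ]] tp [ 0.64154727 -0.08457114  0.13782544]
```

play_rows:
  increments:
    - [-1, 3.5, 0, 0, 100]
    - [0, 0, 35, 0, 100]
    - [0, 0, 35, 0, 100]
    - [0, 0, 27, 0, 100]
    - [0, 0, 12, 0, 100]

```text
time: 15.82
position: [0.6432, -0.0846, 0.0252]
tool_rot: [0.663, 0.748, -0.001, -0.003]
ft_force: [-1.2, 0.3, -1.5]
grip_width: 0.0916
grasp_force: 0.0
```

play_rows:
  increments:
    - [0, 0, 0, 0, 100]
    - [0, 0, 0, 0, 45]
    - [0, 0, 0, 0, 45]
    - [0, 0, 0, 0, 45]
    - [0, 0, 0, 0, 45]

```text
time: 16.23
position: [0.6478, -0.0861, 0.0318]
tool_rot: [0.663, 0.748, 0.001, 0.002]
ft_force: [-0.6, 0.1, 0.9]
grip_width: 0.0673
grasp_force: 0.3
```

play_rows:
  increments:
    - [0, 0, 0, 0, 45]
    - [0, 0, 0, 0, 45]
    - [0, 0, 0, 0, 45]
    - [0, 0, 0, 0, 45]
    - [0, 0, 0, 0, 45]

```text
time: 16.65
position: [0.6478, -0.0861, 0.0318]
tool_rot: [0.663, 0.748, 0.001, 0.002]
ft_force: [-1.0, -0.8, 6.6]
grip_width: 0.0665
grasp_force: 15.0
```

Run:
```python
from rig import *
from h import *
s=read_state();print(s['position'],go(s,.4485,.055,.12,6.9))
```

```text
[ 0.64777866 -0.08613076  0.03182356] (array([ 163.9, -180.6,  -89. ]), np.float64(0.0), np.float64(6.9))
```

play_rows:
  increments:
    - [0, 0, -10, 0, 45]
    - [0, 0, -25, 0, 45]
    - [0, 0, -30, 0, 45]
    - [0, 0, -20, 0, 45]
    - [0, 0, -5, 0, 45]

```text
time: 17.07
position: [0.649, -0.0864, 0.125]
tool_rot: [0.663, 0.748, 0.002, 0.004]
ft_force: [0.5, -0.0, -0.9]
grip_width: 0.066
grasp_force: 15.0
```

play_rows:
  increments:
    - [8, -9, 0, 0, 45]
    - [18, -20, 0, 0, 45]
    - [26, -28, 0, 0, 45]
    - [27, -30, 0, 0, 45]
    - [27, -30, 0, 0, 45]

```text
time: 17.48
position: [0.5152, 0.0064, 0.1184]
tool_rot: [0.663, 0.748, -0.0, -0.001]
ft_force: [-1.2, 0.4, -0.5]
grip_width: 0.0662
grasp_force: 15.0
```

play_rows:
  increments:
    - [27, -30, 0, 0, 45]
    - [20, -22, 0, 0, 45]
    - [11, -11.5, 0, 0, 45]
    - [0, 0, 0, -2.4, 45]
    - [0, 0, 0, 0, 45]

```text
time: 17.9
position: [0.446, 0.0562, 0.1189]
tool_rot: [0.647, 0.763, -0.0, -0.001]
ft_force: [0.9, -0.2, -0.2]
grip_width: 0.0661
grasp_force: 15.0
```

play_rows:
  increments:
    - [0, 0, 0, 0, 45]
    - [0, 0, 0, 0, 45]
    - [0, 0, 0, 0, 45]

```text
time: 18.15
position: [0.4477, 0.0551, 0.1195]
tool_rot: [0.648, 0.762, -0.0, -0.0]
ft_force: [-0.4, 0.4, -0.6]
grip_width: 0.0664
grasp_force: 15.0
```

Run:
```python
from rig import *
from h import *
s=read_state();print(s['position'],go(s,.4485,.055,.021,9.3))
```

```text
[0.44772907 0.0551061  0.11945988] (array([-0.2,  0.8, 98.5]), np.float64(-0.1), np.float64(9.2))
```

play_rows:
  increments:
    - [0, 0.5, 10, 0, 45]
    - [0, 0, 28, 0, 45]
    - [0, 0, 28, 0, 45]
    - [0, 0, 18, 0, 45]
    - [0, 0, 7, 0, 45]

```text
time: 18.57
position: [0.4452, 0.0557, 0.025]
tool_rot: [0.648, 0.762, -0.002, -0.003]
ft_force: [-0.3, -0.5, -0.7]
grip_width: 0.0661
grasp_force: 15.0
```

play_rows:
  increments:
    - [0, 0, 3, 0, 45]
    - [0, 0, 2, 0, 45]
    - [0, 0, 1, 0, 45]
    - [0, 0, 0, 0, 45]
    - [0, 0, 0, 0, 45]

```text
time: 18.98
position: [0.4489, 0.0554, 0.0236]
tool_rot: [0.647, 0.762, 0.001, 0.001]
ft_force: [0.6, 0.3, -0.8]
grip_width: 0.0662
grasp_force: 15.0
```

play_rows:
  increments:
    - [0, 0, 1, 0, 45]
    - [0, 0, 1, 0, 45]
    - [0, 0, 0, 0, 45]
    - [0, 0, 0, 0, 45]

```text
time: 19.32
position: [0.4487, 0.0555, 0.0218]
tool_rot: [0.647, 0.762, 0.0, 0.001]
ft_force: [-2.5, 0.4, 7.2]
grip_width: 0.0663
grasp_force: 15.0
```

Contact. Release and rise, then go to the jar.

play_rows:
  increments:
    - [0, 0, 0, 0, 75]
    - [0, 0, 0, 0, 100]
    - [0, 0, 0, 0, 100]
    - [0, 0, 0, 0, 100]
    - [0, 0, 0, 0, 100]

```text
time: 19.73
position: [0.4479, 0.0556, 0.0205]
tool_rot: [0.647, 0.762, -0.0, -0.0]
ft_force: [-0.3, 0.0, 0.3]
grip_width: 0.0912
grasp_force: 0.0
```

play_rows:
  increments:
    - [0, 0, 0, 0, 100]
    - [0, 0, -10, 0, 100]
    - [0, 0, -30, 0, 100]
    - [0, 0, -40, 0, 100]
    - [0, 0, -30, 0, 100]

```text
time: 20.15
position: [0.4482, 0.0556, 0.1335]
tool_rot: [0.647, 0.762, 0.0, 0.001]
ft_force: [1.1, -0.9, 0.1]
grip_width: 0.0915
grasp_force: 0.0
```

play_rows:
  increments:
    - [0, 0, -10, 0, 100]
    - [0, 0, 0, 2.4, 100]
    - [0, 0, 0, 0, 100]
    - [0, 0, 0, 0, 100]

```text
time: 20.48
position: [0.4474, 0.0556, 0.1401]
tool_rot: [0.663, 0.749, -0.0, -0.0]
ft_force: [-0.7, -0.0, 0.1]
grip_width: 0.0922
grasp_force: 0.0
```

Run:
```python
from rig import *
from h import *
s=read_state();print(s['position'],go(s,.655,-.175,.14,6.9))
```

```text
[0.44736678 0.0556007  0.14012713] (array([-2.541e+02,  1.781e+02, -1.000e-01]), np.float64(0.1), np.float64(7.0))
```

play_rows:
  increments:
    - [-12, 8, 0, 0, 100]
    - [-26, 18, 0, 0, 100]
    - [-32, 23, 0, 0, 100]
    - [-34, 24, 0, 0, 100]
    - [-34, 24, 0, 0, 100]

```text
time: 20.9
position: [0.5616, -0.0719, 0.1393]
tool_rot: [0.663, 0.749, -0.0, -0.001]
ft_force: [-0.0, -0.2, 0.4]
grip_width: 0.0916
grasp_force: 0.0
```

play_rows:
  increments:
    - [-34, 24, 0, 0, 100]
    - [-34, 24, 0, 0, 100]
    - [-28, 19, 0, 0, 100]
    - [-14, 10, 0, 0, 100]
    - [-6, 4, 0, 0, 100]

```text
time: 21.32
position: [0.6559, -0.1786, 0.1385]
tool_rot: [0.664, 0.748, -0.0, -0.001]
ft_force: [0.5, 0.7, 0.3]
grip_width: 0.0921
grasp_force: 0.0
```

play_rows:
  increments:
    - [0, 0, 0, 0, 100]
    - [0, 0, 0, 0, 100]
    - [0, 0, 0, 0, 100]

```text
time: 21.57
position: [0.6544, -0.1741, 0.1401]
tool_rot: [0.663, 0.749, -0.0, -0.001]
ft_force: [-0.1, 0.6, 0.9]
grip_width: 0.0918
grasp_force: 0.0
```

Run:
```python
from rig import *
from h import *
s=read_state();print(s['position'],go(s,.655,-.175,.028,6.9))
d=get_image('wrist');cv2.imwrite('pics/w7.png',d['pixels'])
```

```text
[ 0.65437244 -0.17410808  0.14006447] (array([ -1.1,   0.7, 112.1]), np.float64(0.1), np.float64(7.0))
```

View pics/w7.png

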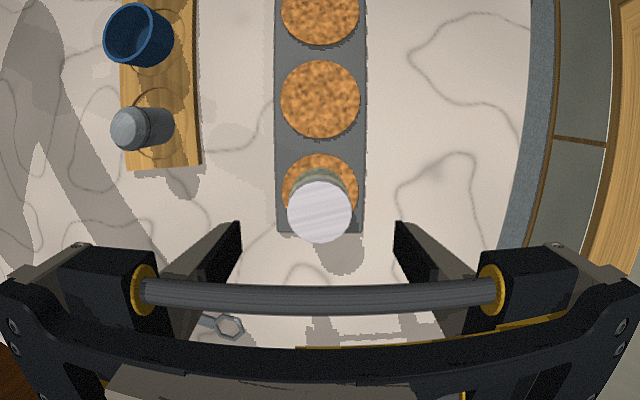

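The jar lid centre is at (319,211), centred between the fingers. The opener is clear, lower left.

Run:
```python
from rig import *
from h import *
d=get_image('wrist')
print('lid',fcast(d,[[319.5,211]],.083)*1000,'bowl coaster',fcast(d,[[320,99]],.017)*1000,read_state()['position'])
```

```text
lid [[ 654.97283631 -174.97981608]] bowl coaster [[644.99736702 -86.81406091]] [ 0.65459783 -0.17403827  0.14062752]
```

play_rows:
  increments:
    - [-1, 0.5, 0, 0, 100]
    - [0, 0, 35, 0, 100]
    - [0, 0, 35, 0, 100]
    - [0, 0, 28, 0, 100]
    - [0, 0, 14, 0, 100]

```text
time: 22.08
position: [0.653, -0.1744, 0.0243]
tool_rot: [0.663, 0.749, -0.001, -0.003]
ft_force: [-1.4, -0.2, -0.2]
grip_width: 0.0919
grasp_force: 0.0
```

play_rows:
  increments:
    - [0, 0, 0, 0, 100]
    - [0, 0, 0, 0, 35]
    - [0, 0, 0, 0, 35]
    - [0, 0, 0, 0, 35]
    - [0, 0, 0, 0, 35]

```text
time: 22.5
position: [0.6573, -0.1768, 0.031]
tool_rot: [0.663, 0.748, 0.001, 0.002]
ft_force: [0.4, 0.8, 0.3]
grip_width: 0.0673
grasp_force: 0.0
```

play_rows:
  increments:
    - [0, 0, 0, 0, 35]
    - [0, 0, 0, 0, 35]
    - [0, 0, 0, 0, 35]
    - [0, 0, 0, 0, 35]
    - [0, 0, 0, 0, 35]

```text
time: 22.92
position: [0.6563, -0.1764, 0.0295]
tool_rot: [0.663, 0.748, 0.0, 0.001]
ft_force: [-1.7, 0.7, 5.2]
grip_width: 0.0533
grasp_force: 15.0
```

Run:
```python
from rig import *
from h import *
s=read_state();print(s['position'],go(s,.434,.1438,.13,6.9))
```

```text
[ 0.65625127 -0.17638063  0.02949411] (array([ 344.5, -182. , -100.9]), np.float64(0.0), np.float64(6.9))
```

play_rows:
  increments:
    - [0, 0, -10, 0, 35]
    - [0, 0, -28, 0, 35]
    - [0, 0, -32, 0, 35]
    - [0, 0, -24, 0, 35]
    - [0, 0, -7, 0, 35]

```text
time: 23.33
position: [0.6581, -0.1771, 0.1347]
tool_rot: [0.663, 0.748, 0.001, 0.003]
ft_force: [1.8, -0.6, -1.7]
grip_width: 0.0537
grasp_force: 15.0
```

play_rows:
  increments:
    - [10, -5, 0, 0, 35]
    - [22, -12, 0, 0, 35]
    - [32, -17, 0, 0, 35]
    - [35, -18, 0, 0, 35]
    - [35, -18, 0, 0, 35]

```text
time: 23.75
position: [0.568, -0.0502, 0.1277]
tool_rot: [0.664, 0.748, -0.0, -0.001]
ft_force: [0.8, 0.8, -1.7]
grip_width: 0.053
grasp_force: 15.0
```

play_rows:
  increments:
    - [35, -18, 0, 0, 35]
    - [35, -19, 0, 0, 35]
    - [35, -19, 0, 0, 35]
    - [35, -19, 0, 0, 35]
    - [32, -17, 0, 0, 35]

```text
time: 24.17
position: [0.4554, 0.1097, 0.1281]
tool_rot: [0.663, 0.748, -0.001, -0.001]
ft_force: [0.1, 0.0, -0.5]
grip_width: 0.0533
grasp_force: 15.0
```

play_rows:
  increments:
    - [23, -12, 0, 0, 35]
    - [11, -6, 0, 0, 35]
    - [4, -2, 0, -2.4, 35]
    - [0, 0, 0, 0, 35]
    - [0, 0, 0, 0, 35]

```text
time: 24.58
position: [0.4337, 0.1431, 0.1291]
tool_rot: [0.648, 0.762, -0.0, -0.0]
ft_force: [0.3, -0.8, -2.0]
grip_width: 0.0533
grasp_force: 15.0
```

play_rows:
  increments:
    - [0, 0, 0, 0, 35]
    - [0, 0, 0, 0, 35]
    - [0, 0, 0, 0, 35]

```text
time: 24.83
position: [0.4341, 0.1429, 0.1295]
tool_rot: [0.648, 0.762, -0.0, -0.0]
ft_force: [0.5, -1.0, -0.5]
grip_width: 0.0536
grasp_force: 15.0
```

Run:
```python
from rig import *
from h import *
s=read_state();print(s['position'],go(s,.434,.1438,.0195,9.3))
d=get_image('wrist');cv2.imwrite('pics/w8.png',d['pixels'])
```

```text
[0.43412556 0.1428681  0.12951973] (array([  0.9,   0. , 110. ]), np.float64(-0.1), np.float64(9.2))
```

View pics/w8.png

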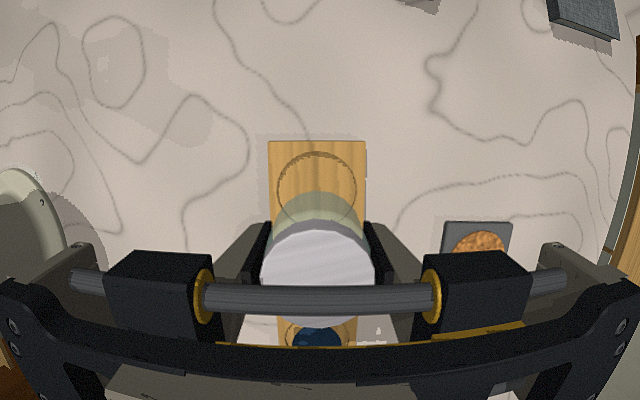

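The jar is upright on the rack line above the leftmost well (well at about (317,190), rack end at row 141). Lowering.

play_rows:
  increments:
    - [0.5, 0, 10, 0, 35]
    - [0, 0, 30, 0, 35]
    - [0, 0, 32, 0, 35]
    - [0, 0, 22, 0, 35]
    - [0, 0, 8, 0, 35]

```text
time: 25.3
position: [0.4302, 0.1436, 0.0235]
tool_rot: [0.648, 0.762, -0.002, -0.003]
ft_force: [-0.6, 0.1, -2.4]
grip_width: 0.0532
grasp_force: 15.0
```

play_rows:
  increments:
    - [0, 0, 3, 0, 35]
    - [0, 0, 2, 0, 35]
    - [0, 0, 1, 0, 35]
    - [0, 0, 0, 0, 35]
    - [0, 0, 0, 0, 35]

```text
time: 25.72
position: [0.4348, 0.1441, 0.0228]
tool_rot: [0.647, 0.762, 0.001, 0.001]
ft_force: [0.3, 1.0, -1.6]
grip_width: 0.0533
grasp_force: 15.0
```

play_rows:
  increments:
    - [0, 0, 1, 0, 35]
    - [0, 0, 1, 0, 35]
    - [0, 0, 0, 0, 35]
    - [0, 0, 0, 0, 35]

```text
time: 26.05
position: [0.4337, 0.144, 0.0197]
tool_rot: [0.647, 0.762, 0.0, 0.0]
ft_force: [-0.2, 0.4, -2.1]
grip_width: 0.0537
grasp_force: 15.0
```

play_rows:
  increments:
    - [0, 0, 1, 0, 35]
    - [0, 0, 0, 0, 35]
    - [0, 0, 0, 0, 35]

```text
time: 26.3
position: [0.4338, 0.144, 0.0194]
tool_rot: [0.647, 0.762, -0.0, -0.0]
ft_force: [-3.3, 0.5, 6.8]
grip_width: 0.0536
grasp_force: 15.0
```

Contact. Release, rise, then retreat for a final look.

play_rows:
  increments:
    - [0, 0, 0, 0, 65]
    - [0, 0, 0, 0, 100]
    - [0, 0, 0, 0, 100]
    - [0, 0, 0, 0, 100]
    - [0, 0, 0, 0, 100]

```text
time: 26.72
position: [0.4337, 0.144, 0.0186]
tool_rot: [0.647, 0.762, 0.0, 0.0]
ft_force: [1.0, 0.4, 0.2]
grip_width: 0.0844
grasp_force: 0.0
```

play_rows:
  increments:
    - [0, 0, 0, 0, 100]
    - [0, 0, 0, 0, 100]
    - [0, 0, -10, 0, 100]
    - [0, 0, -30, 0, 100]
    - [0, 0, -40, 0, 100]

```text
time: 27.13
position: [0.4307, 0.1438, 0.0974]
tool_rot: [0.647, 0.762, -0.002, -0.003]
ft_force: [0.9, 0.2, 1.0]
grip_width: 0.0919
grasp_force: 0.0
```

play_rows:
  increments:
    - [0, 0, -40, 0, 100]
    - [20, 0, -20, 0, 100]
    - [35, 0, 0, 0, 100]
    - [38, 0, 0, 0, 100]
    - [38, 0, 0, 0, 100]

```text
time: 27.55
position: [0.4127, 0.2747, 0.1604]
tool_rot: [0.648, 0.762, 0.001, 0.001]
ft_force: [0.3, -0.1, -0.3]
grip_width: 0.0917
grasp_force: 0.0
```

play_rows:
  increments:
    - [35, 0, 0, 0, 100]
    - [35, 0, 0, 0, 100]
    - [20, 0, 0, 0, 100]
    - [0, 0, 0, 0, 100]
    - [0, 0, 0, 0, 100]

```text
time: 27.97
position: [0.3976, 0.3625, 0.159]
tool_rot: [0.647, 0.763, -0.0, 0.0]
ft_force: [0.1, -0.4, 0.6]
grip_width: 0.0919
grasp_force: 0.0
```

Run:
```python
from rig import *
from h import *
im=get_image('top')['pixels'];sc=get_image('scene')['pixels']
cv2.imwrite('pics/f.png',np.vstack([cv2.resize(im[130:265,220:400],(600,450))[:300],cv2.resize(sc[130:270,190:470],(600,300))]))
cv2.imwrite('pics/f.png',np.vstack([cv2.resize(im[185:265,220:400],(600,267)),cv2.resize(sc[130:270,190:470],(600,300))]))
```

```text
(no output)
```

View pics/f.png

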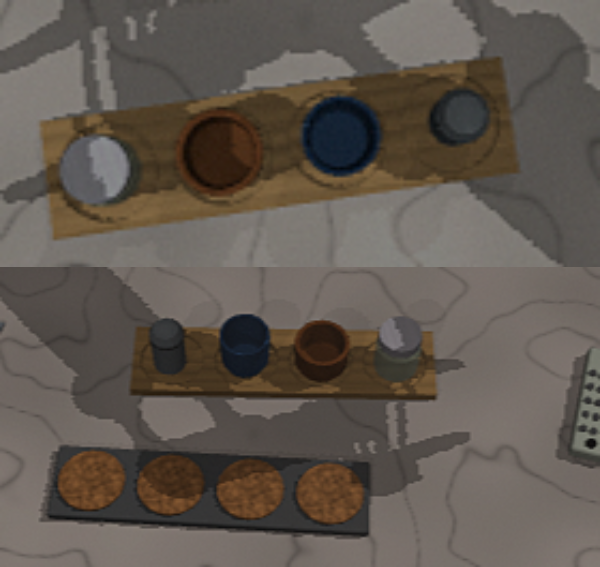

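The final view shows the rack from left to right: jar (97,170), bowl (220,152), cup (340,135), shaker (459,117). All four are upright and near the middle of their wells, and the remote is in place. I'm handing the job in.

```bash
python3 -c "
from rig import *
print(close_job())"
```

```text
the job is handed in; nothing more can be done
None
```

The job is handed in: the rack now holds, from left to right, jar, bowl, cup and shaker, all upright and near the middle of their wells in the last camera view, and the remote and bottle opener were not touched.

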